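# Rock a warped cover on the surface plate and weight it down

### The arm

A 6-joint arm with a two-finger parallel gripper is mounted at the origin on a cart in front of the work surface, level with it; the furniture and walls round the work are solid. World frame = base frame: x ahead of the robot, y to its left, z up, the work surface at z = 0. Lengths are in m, angles in rad, forces in N, time in s.
With the tool pointing down it reaches from about 0.35 to 0.725 m from the base axis. Payload 4.3 kg.
Tool frame: the origin (TCP) lies between the finger pads; the fingertips stand r.finger_overhang ahead of it and the grasp point (between the pads) lies 11 mm behind it (r.finger_overhang is the distance from the TCP to the fingertips, in m); z points along the fingers, y is the line along which they close (so a half turn about z gives the same grasp; the last joint's range is limited). The gripper opens to 85 mm and grips with 20 to 120 N. Pads are 22 mm wide; open, the fingers measure 114 mm over their backs; the gripper's body (76 mm by 85 mm) begins 54 mm behind the grasp point. The pads swing forward as they close: fully open they stand 13 mm farther back than shut.
Start: joints at [-1.393, 0.377, 0.081, 1.274, 0, 1.46], TCP at [0.163, -0.551, 0.239] pointing down, gripper open.
Joint ranges: [-2.72, 2.72], [-0.84, 1.66], [-1.02, 1.22], [-1.77, 2.12], [-1.37, 1.28], [-3.14, 3.14]. Speed limits (rad/s): [2.57, 2.57, 3.14, 3.14, 3.14, 3.14].

### API

Orientations are given as a unit quaternion [x, y, z, w].
In Python, from cell import r, imaging gives the robot as it stands. The module is installed in compiled form; this text tells all that it offers.
- The arm moves only by the shell command python3 -m jog 'ROWS' [OPENING] [FORCE]. ROWS is JSON, a list of rows, each an object with "linear": the shift along the tool's x, y, z normalised to -1 to 1, where 1 is 0.05 m, a list of three; "spin": the turn about the tool's z normalised to -1 to 1, where 1 is 180 degrees. In form: [{"linear": [dx, dy, dz], "spin": spin}, ...]. A call has 1 to 10 rows; each row shifts and turns the commanded pose from where the row before left it, along the tool's axes as they then stand; what a row does not reach is not made up. A row lasts 1/8 s, in which the tool goes at most 62.5 mm and 10.7 degrees, less where a joint would pass 70% of its speed; a pose out of reach is approached as far as the arm can. A call with a number of a shift or a turn outside -1 to 1 is refused whole. A call with a gripper value outside its range is refused whole. OPENING is the opening, from -1 (shut) to 1 (fully open), set as the call begins (- or left out, the last holds). The fingers move at their own pace and stop on an object; FORCE is the grip in N (left out, the last holds). Time passes only in rows, so rows that do not move let the fingers close. It gives the time, the measured TCP pose, the force, the opening and the grip force at its end, in the units of the state.
- r.state(): the state, without advancing time (a new reading comes with each control period).
- imaging.get_image(name): name is "scene" or "top" or "wrist"; returns a dict with "img" (384x512x3 uint8, blue, green, red), "camera_matrix" (3x3 intrinsics, pixels), "k1" (the pictures are not rectified: a ray, as slopes to the right and down, at radius r is drawn at 1 + k1 r^2 times it, then the intrinsics apply), "pose" (4x4, takes a point from camera to world coordinates); the wrist camera has in their place "hand_eye" (4x4, takes a point from camera to tool coordinates, whose origin is the TCP and whose axes are the flange's). Camera axes: x right, y up, looking along -z (the intrinsics and any distortion apply to the point x, -y, -z); pixel columns grow to the right and rows downward; lengths in m; the calibration is good to about 2 mm. A picture is of the moment at which its call begins: read the wrist's pose just before it. There is no depth.
- r.job_done(): hands the job in; it is judged then, once.
The state is a dict: "clock": time; "joint_positions": joint angles; "joint_velocities": joint speeds; "joint_torque": joint torques, N m; "position": TCP position; "orientation": TCP orientation; "force": force on the tool from outside, world axes, zero at the start; "moment": the same for the moment, N m; "finger_gap": finger opening in m; "grip_force": force on a finger pad.
Only numpy, scipy, OpenCV 4.12 (cv2) and the standard library are available. Lean on these libraries where they do the work, as an engineer would, in place of code of your own. Each camera call takes 0.05 s, during which the arm holds its last target. There are 200 camera calls.

### The job

The round metal cover on the granite surface plate is warped: part of its rim stands off the plate. With the brass weight still standing where it is, press lightly round the cover's rim with the fingertips until you feel it rock, hold it rocked for a moment and let it come back level; then set the weight gently, upright, on the side that goes down, so that the cover stays rocked down by itself, ready for the feeler gauge. Do not push hard on the cover, keep it about where it lies on the plate, and leave the other things on the bench alone.

Things in the scene. Friction and masses are not known exactly. Their poses are not given: they have to be found in the camera images.
- surface_plate: square dark granite surface plate, 220x220x30 mm, fixed on the bench; origin at the centre of its underside, its flat top is 30 mm above that, z up
- cover: round flat metal cover, 156 mm across, 4 mm thick, 0.35 kg, loose, level at rest on dark pads under its rim (68 mm radius), underside 8 mm above the plate. On one side, hard to see and not tied to its x axis, the rim stands 5 mm off the plate; its rocking axis runs 18 mm to that side of the centre. Origin at the centre of its underside, z its upward normal
- cover_top (a point): centre of the cover's upper face. Pressed 55 mm from here toward the raised side, or up to 50 degrees off it, the cover rocks down 0.1 rad under 2 to 5 N, then sits firm; pressed more than 75 degrees off it is firm at once. Keep under 30 N. Let go, it falls back level. The weight keeps it rocked when 50 mm from here, within 40 degrees of the middle of that side
- knob_weight: brass knob weight, about 0.5 kg, standing on the bench: cylinder 44 mm across and 36 mm high, then a neck 16 mm across, then a knob 24 mm across from 42 to 62 mm height; origin at the centre of its underside, z up along its axis
- button_green: black push-button housing with a green cap, 40x32x52 mm, loose, to be left alone; origin at the centre of its underside
- tape_masking: roll of masking tape lying flat, 100 mm across, 25 mm high, loose, to be left alone; origin at the centre of its underside
- contactor_a: grey contactor, 80x45x82 mm, loose, to be left alone; origin at the centre of its underside
There are look-alikes about, which are no part of the job. Of the things that look like the knob_weight, take the one that is farthest to the robot's left at the start.

How it is judged:
On the way, in this order (a step that is already met when the one before it is completed fails the run):
1. the fingers hold the cover rocked down (tilted more than 0.07 rad) while the weight still stands where it was (within 20 mm) (angle between cover's own z axis and vertical above 0.07 rad and contact force between the fingers and cover above 0.5 N and distance of knob_weight from where it was at the start of the episode below 0.02 m), for 0.2 s.
2. the cover is let go and lies level again (under 0.03 rad) (angle between cover's own z axis and vertical below 0.03 rad and contact force between the fingers and cover below 0.1 N), for 0.1 s.
At the end, for the whole second after the job is handed in: The weight stands upright (within 0.2 rad) and at rest on the cover, within 80 mm of its centre and clear of the plate, and its weight alone keeps the cover rocked down (tilt between 0.07 and 0.16 rad); the cover lies within 40 mm of where it was (angle between cover's own z axis and vertical between 0.07 and 0.16 rad and contact force between knob_weight and cover above 2 N and z of knob_weight in the frame of cover above 0 m and horizontal distance between knob_weight and cover below 0.08 m and angle between knob_weight's own z axis and vertical below 0.2 rad and contact force between knob_weight and surface_plate below 0.1 N and linear speed of each of knob_weight, cover below 0.02 m/s and distance of cover from where it was at the start of the episode below 0.04 m); the robot touches nothing.
It fails at once if the fingers push on the cover with more than 30 N (contact force between the fingers and cover above 30 N).
It fails at once if the weight is banged or pushed on the cover with more than 35 N (contact force between knob_weight and cover above 35 N).
It fails at once if the cover is moved more than 40 mm (distance of cover from where it was at the start of the episode above 0.04 m).
It fails at once if the push-button, the tape or the contactor is moved more than 20 mm (distance of any of button_green, tape_masking, contactor_a from where it was at the start of the episode above 0.02 m).
It also fails if it takes over 72 s, if anything falls off the work surface, if the arm or the gripper's body presses on something with over 40 N, if the wrist force passes 120 N, or if a joint passes its speed limit or range.

## Working session

There is one attempt and no reset: what is moved stays moved. The work goes in short steps, Python scripts to look and compute and a shell command to move; the robot and the scene stay as the last step left them, time stands still between calls to the robot, and variables do not carry over. Pictures are saved under pics/ and viewed, at most 10 in all, crops included, and the job is handed in when it is done.

```bash
mkdir -p pics
cat > h.py <<'E'
import numpy as np, cv2
from cell import r, imaging
from scipy.spatial.transform import Rotation as R
def cam(name):
    s=r.state(); d=imaging.get_image(name)
    if 'hand_eye' in d:
        T=np.eye(4); T[:3,:3]=R.from_quat(s['orientation']).as_matrix(); T[:3,3]=s['position']
        d['pose']=T@np.array(d['hand_eye'])
    return d
def ray(d,u,v):
    K=np.array(d['camera_matrix'],float); 
    p=cv2.undistortPoints(np.array([[[u,v]]],float),K,np.array([d['k1'],0,0,0.]))[0,0]
    P=np.array(d['pose']); return P[:3,3],P[:3,:3]@np.array([p[0],-p[1],-1.])
def on_z(d,u,v,z):
    o,k=ray(d,u,v); return o+k*(z-o[2])/k[2]
def proj(d,X):
    P=np.linalg.inv(np.array(d['pose'])); c=P[:3,:3]@np.array(X)+P[:3,3]
    a=np.array([c[0],-c[1]])/-c[2]; a=a*(1+d['k1']*(a@a)); K=np.array(d['camera_matrix'])
    return K[:2,:2]@a+K[:2,2]
E
python3 - <<'E'
from h import *
s=r.state(); print(s['position'],s['orientation'],s['force'],s['finger_gap'],r.finger_overhang)
for n in('top','scene'):
    d=cam(n); cv2.imwrite(f'pics/{n}0.png',d['img']); print(n,np.round(d['pose'],3).tolist(),d['k1'],np.array(d['camera_matrix']).tolist())
E
```

```text
[ 0.16312389 -0.55070771  0.23835632] [ 9.89664581e-01  1.43397973e-01 -2.59527983e-05 -1.01866195e-03] [ 0.53549334  0.54117887 -0.04171354] 0.08562160734350642 0.008
top [[-0.019, 0.983, -0.181, 0.38], [-1.0, -0.021, -0.011, -0.061], [-0.014, 0.181, 0.983, 1.169], [0.0, 0.0, 0.0, 1.0]] 0.0644257731594079 [[473.28928846866773, 0.0, 245.19736873724793], [0.0, 473.28928846866773, 184.9004901838815], [0.0, 0.0, 1.0]]
scene [[-0.713, 0.278, -0.644, -0.219], [-0.701, -0.251, 0.668, 0.789], [0.024, 0.927, 0.374, 0.555], [0.0, 0.0, 0.0, 1.0]] -0.1231165554535001 [[499.1214685017032, 0.0, 261.14224230820975], [0.0, 499.1214685017032, 190.81601353181767], [0.0, 0.0, 1.0]]
```

View pics/top0.png

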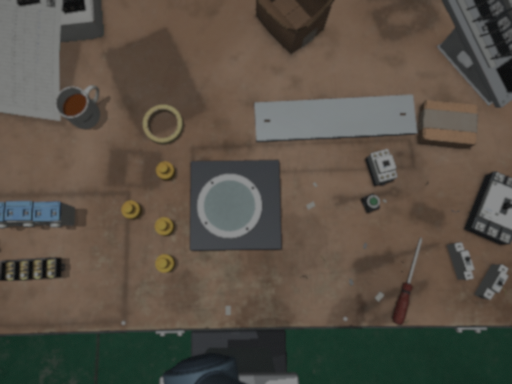

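View pics/scene0.png

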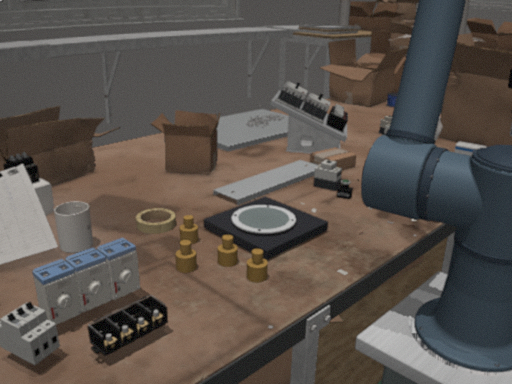

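The top view shows four brass weights, at about (165,170), (131,210), (164,226) and (165,263). The leftmost, at (131,210), is the one to take. The cover is at about (230,206) on the dark plate, the tape at (162,123), and the button and contactor at (372,202) and (382,166), well away from the work.

Run:
```python
from h import *
def tri(a,b):
    (o1,k1),(o2,k2)=a,b; t=np.linalg.lstsq(np.c_[k1,-k2],o2-o1,rcond=None)[0]
    p,q=o1+t[0]*k1,o2+t[1]*k2; return (p+q)/2,np.linalg.norm(p-q)
T=cam('top'); S=cam('scene')
W={}
for n,d in(('top',T),('scene',S)):
    hsv=cv2.cvtColor(d['img'],cv2.COLOR_BGR2HSV)
    m=cv2.inRange(hsv,(15,140,60),(32,255,255))
    c,_=cv2.findContours(m,cv2.RETR_EXTERNAL,cv2.CHAIN_APPROX_NONE)
    W[n]=[(cv2.minEnclosingCircle(x),cv2.boundingRect(x)) for x in c if cv2.contourArea(x)>80]
    for x in W[n]: print(n,np.round(x[0][0],1),round(x[0][1],1),x[1], on_z(d,*x[0][0],.03)[:2].round(3))
# cover: bright ring in top
hsv=cv2.cvtColor(T['img'],cv2.COLOR_BGR2HSV)
m=np.zeros(hsv.shape[:2],np.uint8); m[164:246,193:279]=cv2.inRange(hsv,(0,0,110),(180,255,255))[164:246,193:279]
c=max(cv2.findContours(m,0,1)[0],key=cv2.contourArea); e=cv2.fitEllipse(cv2.convexHull(c)); print(e)
C=on_z(T,*e[0],.042); print('cover',C, [np.linalg.norm(on_z(T,*p,.042)-C).round(4) for p in cv2.convexHull(c)[:,0].astype(float)][::4])
hs=cv2.cvtColor(S['img'],cv2.COLOR_BGR2HSV); print(proj(S,C))
print('top->weights back', [proj(S,on_z(T,*x[0][0],.045)).round(0) for x in W['top']])
print(r.state()['clock'])
```

```text
top [164.7 263. ] 8.8 (156, 255, 18, 17) [0.406 0.146]
top [164.4 226. ] 8.9 (156, 218, 18, 17) [0.494 0.148]
top [130.9 209.5] 9.1 (122, 201, 19, 18) [0.536 0.229]
top [165.  170.1] 9.0 (157, 162, 18, 18) [0.632 0.148]
scene [256.5 264.9] 16.3 (247, 249, 20, 33) [0.405 0.149]
scene [227.5 249.9] 15.5 (218, 235, 19, 31) [0.493 0.15 ]
scene [187.  243.5] 27.8 (176, 216, 21, 56) [0.576 0.197]
((229.06680297851562, 205.4613494873047), (63.56660079956055, 64.5728530883789), 61.40420913696289)
cover [ 0.53866391 -0.00921644  0.042     ] [np.float64(0.0784), np.float64(0.0781), np.float64(0.0778), np.float64(0.0767), np.float64(0.0764), np.float64(0.0767), np.float64(0.0769), np.float64(0.0772), np.float64(0.0775), np.float64(0.0783)]
[263.88780116 217.32439321]
top->weights back [array([259., 257.]), array([230., 243.]), array([188., 248.]), array([191., 223.])]
0.2
```

```bash
python3 -m jog '[{"linear":[0,0,0],"spin":0.046},{"linear":[0,0,0],"spin":0.046}]' -1 20; python3 -m jog '[{"linear":[0.75,-0.97,0],"spin":0},{"linear":[0.75,-0.97,0],"spin":0},{"linear":[0.75,-0.97,0],"spin":0},{"linear":[0.75,-0.97,0],"spin":0},{"linear":[0.75,-0.97,0],"spin":0},{"linear":[0.75,-0.97,0],"spin":0},{"linear":[0.75,-0.97,0],"spin":0},{"linear":[0.75,-0.97,0],"spin":0},{"linear":[0.75,-0.97,0],"spin":0},{"linear":[0.75,-0.97,0],"spin":0}]'
cat > st.py <<'E'
from h import *
s=r.state(); y=R.from_quat(s['orientation']).as_matrix()[:,0]
print('t',round(s['clock'],2),'p',np.round(s['position'],4),'yaw',round(float(np.degrees(np.arctan2(y[1],y[0]))),1),'F',np.round(s['force'],2),'gap',round(s['finger_gap'],4),'grip',s['grip_force'],'oh',r.finger_overhang)
E
python3 st.py
```

```text
clock: 0.45
position: [0.1632, -0.5512, 0.239]
orientation: [1.0, -0.003, -0.0, -0.0]
force: [1.1, 0.8, 0.3]
finger_gap: 0.0516
grip_force: 0.0
clock: 1.7
position: [0.5398, -0.0651, 0.2393]
orientation: [1.0, -0.001, 0.0, 0.0]
force: [0.0, -1.3, 0.1]
finger_gap: -0.0002
grip_force: 0.0
t 1.7 p [ 0.5398 -0.0651  0.2393] yaw -0.1 F [ 0.   -1.3   0.08] gap -0.0002 grip 0.0 oh 0.008
```

```bash
python3 -m jog '[{"linear":[0,0,0.9],"spin":0},{"linear":[0,0,0.9],"spin":0},{"linear":[0,0,0.9],"spin":0},{"linear":[0,0,0.54],"spin":0},{"linear":[0,0,0],"spin":0},{"linear":[0,0,0],"spin":0}]'; python3 st.py; python3 -m jog '[{"linear":[0,0,0.08],"spin":0},{"linear":[0,0,0.08],"spin":0},{"linear":[0,0,0.08],"spin":0},{"linear":[0,0,0.08],"spin":0},{"linear":[0,0,0],"spin":0}]'; python3 st.py
```

```text
clock: 2.45
position: [0.5396, -0.067, 0.0784]
orientation: [1.0, -0.001, 0.001, 0.0]
force: [1.1, 0.7, 0.1]
finger_gap: -0.0005
grip_force: 0.0
t 2.45 p [ 0.5396 -0.067   0.0784] yaw -0.1 F [1.13 0.65 0.12] gap -0.0005 grip 0.0 oh 0.008
clock: 3.08
position: [0.5384, -0.0668, 0.0608]
orientation: [1.0, -0.001, -0.0, -0.0]
force: [-0.6, 0.3, 0.4]
finger_gap: -0.0001
grip_force: 0.0
t 3.08 p [ 0.5384 -0.0668  0.0608] yaw -0.1 F [-0.63  0.27  0.42] gap -0.0001 grip 0.0 oh 0.008
```

```bash
Z='{"linear":[0,0,0],"spin":0}'; python3 -m jog '[{"linear":[0,0,0.06],"spin":0},{"linear":[0,0,0.06],"spin":0},{"linear":[0,0,0.04],"spin":0},{"linear":[0,0,0],"spin":0}]'|grep -E 'pos|force:'; python3 -m jog '[{"linear":[0,0,0.02],"spin":0},{"linear":[0,0,0],"spin":0}]'|grep -E 'pos|force:';python3 -m jog '[{"linear":[0,0,0.02],"spin":0},{"linear":[0,0,0],"spin":0}]'|grep -E 'pos|force:';python3 -m jog '[{"linear":[0,0,0.02],"spin":0},{"linear":[0,0,0],"spin":0}]'|grep -E 'pos|force:'
```

```text
position: [0.5386, -0.0668, 0.053]
force: [0.2, -0.2, -0.1]
grip_force: 0.0
position: [0.5388, -0.0669, 0.0523]
force: [0.2, -0.5, 0.2]
grip_force: 0.0
position: [0.5388, -0.0669, 0.0512]
force: [-0.1, -1.0, -1.0]
grip_force: 0.0
position: [0.5388, -0.0669, 0.0502]
force: [-0.2, -0.3, -1.4]
grip_force: 0.0
```

```bash
python3 -m jog '[{"linear":[0,0,0.02],"spin":0},{"linear":[0,0,0],"spin":0}]'|grep -E 'pos|force:'; python3 -m jog '[{"linear":[0,0,0.02],"spin":0},{"linear":[0,0,0],"spin":0}]'|grep -E 'pos|force:'
```

```text
position: [0.5389, -0.0669, 0.0499]
force: [-1.2, 0.7, 5.0]
grip_force: 2.6
position: [0.5389, -0.0669, 0.0497]
force: [-3.9, 0.6, 10.7]
grip_force: 5.8
```

```bash
python3 -m jog '[{"linear":[0,0,-0.3],"spin":0},{"linear":[-0.55,-0.58,0],"spin":0},{"linear":[-0.55,-0.58,0],"spin":0},{"linear":[0,0,0.1],"spin":0},{"linear":[0,0,0.1],"spin":0},{"linear":[0,0,0],"spin":0}]'|grep -E 'pos|force:'; python3 -m jog '[{"linear":[0,0,0.03],"spin":0},{"linear":[0,0,0],"spin":0}]'|grep -E 'pos|force:';python3 -m jog '[{"linear":[0,0,0.03],"spin":0},{"linear":[0,0,0],"spin":0}]'|grep -E 'pos|force:';python3 -m jog '[{"linear":[0,0,0.02],"spin":0},{"linear":[0,0,0],"spin":0}]'|grep -E 'pos|force:'
```

```text
position: [0.4848, -0.0094, 0.0531]
force: [0.7, 0.0, -0.2]
grip_force: 0.0
position: [0.4842, -0.0092, 0.0517]
force: [0.5, 0.1, 0.4]
grip_force: 0.0
position: [0.4838, -0.0088, 0.0502]
force: [-0.1, -0.2, -0.9]
grip_force: 0.0
position: [0.4839, -0.0088, 0.0499]
force: [-3.2, 1.2, 6.2]
grip_force: 2.9
```

```bash
python3 -m jog '[{"linear":[0,0,0.015],"spin":0},{"linear":[0,0,0],"spin":0}]'|grep -E 'pos|force:'; python3 -m jog '[{"linear":[0,0,-0.3],"spin":0},{"linear":[0.55,-0.55,0],"spin":0},{"linear":[0.55,-0.55,0],"spin":0},{"linear":[0,0,0.1],"spin":0},{"linear":[0,0,0.1],"spin":0},{"linear":[0,0,0],"spin":0}]'|grep -E 'pos|force:'; python3 -m jog '[{"linear":[0,0,0.03],"spin":0},{"linear":[0,0,0],"spin":0}]'|grep -E 'pos|force:';python3 -m jog '[{"linear":[0,0,0.03],"spin":0},{"linear":[0,0,0],"spin":0}]'|grep -E 'pos|force:';python3 -m jog '[{"linear":[0,0,0.02],"spin":0},{"linear":[0,0,0],"spin":0}]'|grep -E 'pos|force:'
```

```text
position: [0.4839, -0.0088, 0.0498]
force: [-4.7, 0.0, 11.5]
grip_force: 5.8
position: [0.5373, 0.0456, 0.0526]
force: [0.4, -0.1, -0.5]
grip_force: 0.0
position: [0.5386, 0.0457, 0.052]
force: [0.2, -0.7, -0.4]
grip_force: 0.0
position: [0.5389, 0.0461, 0.0505]
force: [-0.1, 0.3, -0.6]
grip_force: 0.0
position: [0.5391, 0.0461, 0.0499]
force: [-1.3, 0.5, 4.1]
grip_force: 1.9
```

```bash
python3 -m jog '[{"linear":[0,0,0.02],"spin":0},{"linear":[0,0,0],"spin":0}]'|grep -E 'pos|force:'; python3 -m jog '[{"linear":[0,0,0.005],"spin":0},{"linear":[0,0,0],"spin":0}]'|grep -E 'pos|force:'
```

```text
position: [0.5392, 0.0461, 0.0497]
force: [-3.7, -0.6, 11.6]
grip_force: 5.2
position: [0.5392, 0.0462, 0.0496]
force: [-3.9, -0.2, 11.8]
grip_force: 5.9
```

```bash
python3 -m jog '[{"linear":[0,0,-0.3],"spin":0},{"linear":[0.55,0.55,0],"spin":0},{"linear":[0.55,0.55,0],"spin":0},{"linear":[0,0,0.1],"spin":0},{"linear":[0,0,0.1],"spin":0},{"linear":[0,0,0],"spin":0}]'|grep -E 'pos|force:'; python3 -m jog '[{"linear":[0,0,0.04],"spin":0},{"linear":[0,0,0],"spin":0}]'|grep -E 'pos|force:';python3 -m jog '[{"linear":[0,0,0.03],"spin":0},{"linear":[0,0,0],"spin":0}]'|grep -E 'pos|force:';python3 -m jog '[{"linear":[0,0,0.02],"spin":0},{"linear":[0,0,0],"spin":0}]'|grep -E 'pos|force:';python3 -m jog '[{"linear":[0,0,0.02],"spin":0},{"linear":[0,0,0],"spin":0}]'|grep -E 'pos|force:'
```

```text
position: [0.5922, -0.0081, 0.0525]
force: [0.3, -0.5, 0.3]
grip_force: 0.0
position: [0.5935, -0.0085, 0.0513]
force: [-0.8, -0.9, -0.3]
grip_force: 0.0
position: [0.594, -0.0088, 0.05]
force: [0.1, 0.7, 0.9]
grip_force: 0.6
position: [0.5943, -0.0087, 0.0492]
force: [0.4, 1.1, 3.0]
grip_force: 1.8
position: [0.5947, -0.0086, 0.0482]
force: [-0.0, 2.2, 5.6]
grip_force: 2.3
```

```bash
for i in 1; do python3 -m jog '[{"linear":[0,0,0.02],"spin":0},{"linear":[0,0,0],"spin":0}]'|grep -E 'pos|force:'; python3 -m jog '[{"linear":[0,0,0.02],"spin":0},{"linear":[0,0,0],"spin":0}]'|grep -E 'pos|force:'; done
python3 - <<'E'
from h import *
for n in('top','wrist'):
    d=cam(n); cv2.imwrite(f'pics/{n}1.png',d['img'])
E
```

```text
position: [0.5949, -0.0086, 0.0476]
force: [0.9, 2.7, 8.0]
grip_force: 3.7
position: [0.5949, -0.0086, 0.0474]
force: [-0.8, 3.3, 12.1]
grip_force: 6.1
```

View pics/wrist1.png

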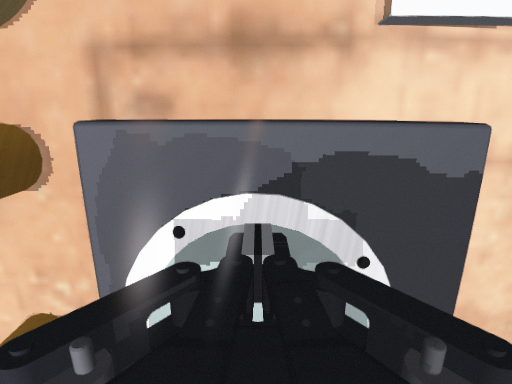

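The wrist view shows the closed fingers pressing on the far (+x) side of the cover, around (258,240), and the cover's far rim at (258,195). On that side it gave way by about 2.5 mm and then went firm, so that is the raised side. I'll let go, then press about 45° to each side to find its middle.

```bash
python3 -m jog '[{"linear":[0,0,-0.15],"spin":0},{"linear":[0,0,-0.15],"spin":0},{"linear":[0,0,0],"spin":0},{"linear":[0,0,0],"spin":0},{"linear":[0,0,0],"spin":0},{"linear":[-0.33,-0.78,0],"spin":0},{"linear":[0,0,0.09],"spin":0},{"linear":[0,0,0.04],"spin":0},{"linear":[0,0,0],"spin":0}]'|grep -E 'pos|force:'; python3 -m jog '[{"linear":[0,0,0.04],"spin":0},{"linear":[0,0,0],"spin":0}]'|grep -E 'pos|force:';python3 -m jog '[{"linear":[0,0,0.03],"spin":0},{"linear":[0,0,0],"spin":0}]'|grep -E 'pos|force:';python3 -m jog '[{"linear":[0,0,0.02],"spin":0},{"linear":[0,0,0],"spin":0}]'|grep -E 'pos|force:'
```

```text
position: [0.5777, 0.0294, 0.054]
force: [0.8, -0.5, 0.1]
grip_force: 0.0
position: [0.5775, 0.0297, 0.0521]
force: [0.4, -0.0, 0.1]
grip_force: 0.0
position: [0.5773, 0.03, 0.0507]
force: [0.8, -0.5, -0.4]
grip_force: 0.0
position: [0.5775, 0.0301, 0.05]
force: [0.1, -0.0, 1.7]
grip_force: 0.8
```

```bash
python3 -m jog '[{"linear":[0,0,0.02],"spin":0},{"linear":[0,0,0],"spin":0}]'|grep -E 'pos|force:';python3 -m jog '[{"linear":[0,0,0.02],"spin":0},{"linear":[0,0,0],"spin":0}]'|grep -E 'pos|force:';python3 -m jog '[{"linear":[0,0,0.02],"spin":0},{"linear":[0,0,0],"spin":0}]'|grep -E 'pos|force:'
```

```text
position: [0.5779, 0.0302, 0.0491]
force: [0.1, 0.8, 3.5]
grip_force: 1.6
position: [0.5782, 0.0303, 0.0481]
force: [0.8, 1.1, 4.0]
grip_force: 2.0
position: [0.5784, 0.0304, 0.0475]
force: [0.6, 2.5, 6.3]
grip_force: 3.2
```

```bash
python3 -m jog '[{"linear":[0,0,0.02],"spin":0},{"linear":[0,0,0],"spin":0}]'|grep -E 'pos|force:'; python3 -m jog '[{"linear":[0,0,-0.15],"spin":0},{"linear":[0,0,-0.15],"spin":0},{"linear":[0,-0.0,0],"spin":0},{"linear":[0,0.78,0],"spin":0},{"linear":[0,0.78,0],"spin":0},{"linear":[0,0,0.09],"spin":0},{"linear":[0,0,0.06],"spin":0},{"linear":[0,0,0.02],"spin":0},{"linear":[0,0,0],"spin":0}]'|grep -E 'pos|force:'; python3 -m jog '[{"linear":[0,0,0.02],"spin":0},{"linear":[0,0,0],"spin":0}]'|grep -E 'pos|force:';python3 -m jog '[{"linear":[0,0,0.02],"spin":0},{"linear":[0,0,0],"spin":0}]'|grep -E 'pos|force:';python3 -m jog '[{"linear":[0,0,0.02],"spin":0},{"linear":[0,0,0],"spin":0}]'|grep -E 'pos|force:'
```

```text
position: [0.5785, 0.0304, 0.0472]
force: [-0.8, 2.1, 11.9]
grip_force: 5.7
position: [0.5771, -0.047, 0.0521]
force: [0.6, 0.2, 1.5]
grip_force: 0.0
position: [0.5774, -0.0476, 0.0513]
force: [-0.1, 0.5, -0.2]
grip_force: 0.0
position: [0.5773, -0.0479, 0.0502]
force: [0.1, -0.5, 0.4]
grip_force: 0.0
position: [0.5774, -0.0479, 0.0499]
force: [-1.4, -0.1, 4.9]
grip_force: 2.3
```

```bash
python3 -m jog '[{"linear":[0,0,-0.9],"spin":0},{"linear":[0,0,-0.9],"spin":0},{"linear":[-0.14,-0.92,0],"spin":0},{"linear":[-0.14,-0.92,0],"spin":0},{"linear":[-0.14,-0.92,0],"spin":0},{"linear":[-0.14,-0.92,0],"spin":0},{"linear":[-0.14,-0.92,0],"spin":0},{"linear":[-0.14,-0.92,0],"spin":0},{"linear":[0,0,0],"spin":0},{"linear":[0,0,0],"spin":0}]' 0.4 30; python3 st.py
python3 - <<'E'
from h import *
d=cam('wrist'); X=(.536,.229)
for z in(0,.062): print(proj(d,(*X,z)))
i=d['img'].copy()
for z,c in((0,(0,0,255)),(.062,(255,0,0))): cv2.circle(i,tuple(int(v) for v in proj(d,(*X,z))),3,c,-1)
cv2.imwrite('pics/wrist2.png',i)
E
```

```text
clock: 16.92
position: [0.5343, 0.1476, 0.1433]
orientation: [0.998, 0.06, -0.002, -0.032]
force: [0.3, -0.2, -0.3]
finger_gap: 0.0598
grip_force: 0.0
t 16.93 p [0.5343 0.1476 0.1433] yaw 6.9 F [ 0.26 -0.21 -0.34] gap 0.0598 grip 0.0 oh 0.008
[183.99907998 168.32375794]
[159.73843473 183.70497435]
```

View pics/wrist2.png

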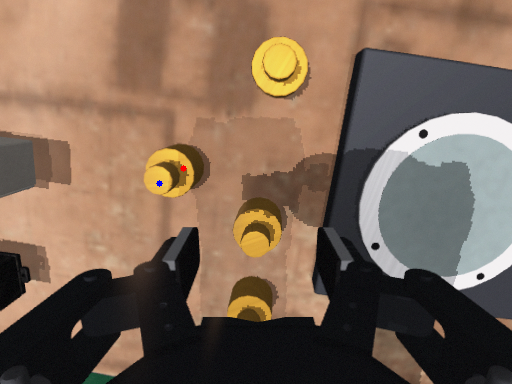

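The wrist view shows the target weight at left, knob around (159,180), and my predicted knob point (blue) lies on it. The arm stopped short, though: y is 0.148 and the tool is slightly tilted. I'll check the joints.

```bash
python3 -c "
from h import *
s=r.state();print(np.round(s['joint_positions'],3)); print(R.from_quat(s['orientation']).as_matrix().round(3))"
```

```text
[ 0.119  0.378 -0.174  1.02   0.064  3.141]
[[ 0.993  0.12  -0.008]
 [ 0.12  -0.991  0.064]
 [-0.001 -0.064 -0.998]]
```

```bash
python3 -m jog '[{"linear":[0,0,0],"spin":-0.055},{"linear":[0,0,0],"spin":-0.055},{"linear":[0,0,0],"spin":-0.055},{"linear":[0,0,0],"spin":-0.055},{"linear":[0,0,0],"spin":-0.055},{"linear":[0,0,0],"spin":-0.055},{"linear":[0,0,0],"spin":0}]' >/dev/null; python3 st.py
python3 - <<'E'
from h import *
s=r.state();print(np.round(s['joint_positions'],3)); M=R.from_quat(s['orientation']).as_matrix(); print(M.round(3))
print('to weight /0.05:', (M.T@(np.array([.536,.229,.13])-s['position'])/.05).round(3))
E
```

```text
t 17.85 p [0.5344 0.1472 0.1432] yaw 66.1 F [0.1  0.47 0.41] gap 0.0597 grip 0.0 oh 0.008
[ 0.119  0.378 -0.174  1.02   0.064  2.106]
[[ 0.404  0.915 -0.009]
 [ 0.913 -0.403  0.064]
 [ 0.055 -0.034 -0.998]]
to weight /0.05: [ 1.492 -0.62   0.367]
```

```bash
python3 -m jog '[{"linear":[0,0,0],"spin":-0.044},{"linear":[0,0,0],"spin":-0.044},{"linear":[0,0,0],"spin":-0.044},{"linear":[0,0,0],"spin":0}]' >/dev/null; python3 st.py
cat > to.py <<'E'
from h import *
import sys
s=r.state(); M=R.from_quat(s['orientation']).as_matrix()
t=np.array([float(v) for v in sys.argv[1:4]]); print('norm shift',(M.T@(t-s['position'])/.05).round(3),'up',(M.T@[0,0,.2]).round(3))
E
python3 to.py .536 .229 .143
```

```text
t 18.35 p [0.5342 0.1476 0.1432] yaw 89.8 F [-0.34  0.21 -0.53] gap 0.0599 grip 0.0 oh 0.008
norm shift [1.625 0.031 0.108] up [ 0.013 -0.002 -0.2  ]
```

```bash
python3 -m jog '[{"linear":[0.81,0.015,0.055],"spin":0},{"linear":[0.81,0.015,0.055],"spin":0},{"linear":[0,0,0],"spin":0},{"linear":[0,0,0],"spin":0}]' >/dev/null; python3 st.py
python3 - <<'E'
from h import *
d=cam('wrist'); i=d['img'].copy(); hsv=cv2.cvtColor(i,cv2.COLOR_BGR2HSV)
print(d['pose'].round(3).tolist())
for z,c in((0,(0,0,255)),(.062,(255,0,0))): cv2.circle(i,tuple(int(v) for v in proj(d,(.536,.229,z))),3,c,-1)
for p in ((100,100),):pass
cv2.imwrite('pics/wrist3.png',i)
E
```

```text
t 18.85 p [0.5353 0.2287 0.1428] yaw 90.0 F [-0.07 -0.14 -0.51] gap 0.06 grip 0.0 oh 0.008
[[1.0, -0.002, 0.01, 0.537], [-0.0, 0.98, 0.198, 0.285], [-0.01, -0.198, 0.98, 0.281], [0.0, 0.0, 0.0, 1.0]]
```

View pics/wrist3.png

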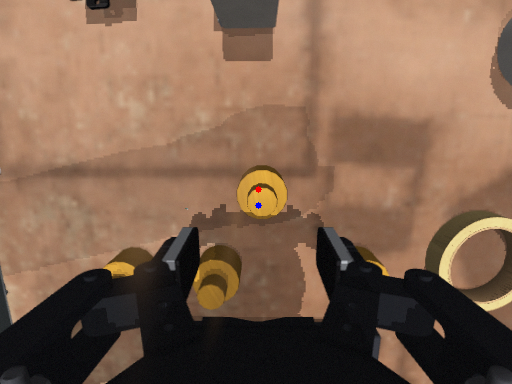

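```bash
python3 to.py .538 .231 .060;python3 to.py .538 .231 .047
```

```text
norm shift [-0.051  0.068  1.656] up [ 0.013 -0.002 -0.2  ]
norm shift [-0.068  0.07   1.915] up [ 0.013 -0.002 -0.2  ]
```

```bash
python3 -m jog '[{"linear":[-0.025,0.035,0.7],"spin":0},{"linear":[-0.025,0.035,0.7],"spin":0},{"linear":[0,0,0.26],"spin":0},{"linear":[0,0,0.13],"spin":0},{"linear":[-0.018,0,0.125],"spin":0},{"linear":[0,0,0],"spin":0},{"linear":[0,0,0],"spin":0}]' >/dev/null; python3 st.py
```

```text
t 19.77 p [0.5387 0.232  0.0479] yaw 90.1 F [ 0.88  0.47 -0.53] gap 0.0593 grip 0.0 oh 0.008
```

Close on the knob and lift 10 mm to test.

```bash
python3 -m jog '[{"linear":[0,0,0],"spin":0},{"linear":[0,0,0],"spin":0},{"linear":[0,0,0],"spin":0},{"linear":[0,0,0],"spin":0},{"linear":[0,0,0],"spin":0}]' -1 40 >/dev/null; python3 st.py; python3 -m jog '[{"linear":[0.013,0,-0.2],"spin":0},{"linear":[0,0,0],"spin":0},{"linear":[0,0,0],"spin":0},{"linear":[0,0,0],"spin":0}]' >/dev/null; python3 st.py
```

```text
t 20.4 p [0.5381 0.232  0.0475] yaw 90.1 F [-1.4  -0.45  5.07] gap 0.0226 grip 39.13646399974823 oh 0.008
t 20.9 p [0.5377 0.2317 0.0566] yaw 90.1 F [ 0.61  0.23 -4.09] gap 0.0226 grip 39.76037621498108 oh 0.008
```

```bash
python3 to.py .538 .232 .14; python3 to.py .585 .0115 .14
```

```text
norm shift [ 0.112 -0.011 -1.664] up [ 0.013 -0.002 -0.2  ]
norm shift [-4.29   0.92  -1.953] up [ 0.013 -0.002 -0.2  ]
```

```bash
python3 -m jog '[{"linear":[0.028,0,-0.42],"spin":0},{"linear":[0.056,0,-0.83],"spin":0},{"linear":[0.028,0,-0.42],"spin":0},{"linear":[-0.5,0.1,-0.03],"spin":0},{"linear":[-0.8,0.17,-0.05],"spin":0},{"linear":[-0.8,0.17,-0.05],"spin":0},{"linear":[-0.8,0.17,-0.05],"spin":0},{"linear":[-0.8,0.17,-0.05],"spin":0},{"linear":[-0.5,0.1,-0.04],"spin":0},{"linear":[-0.2,0.05,-0.02],"spin":0}]' >/dev/null; python3 -m jog '[{"linear":[0,0,0],"spin":0},{"linear":[0,0,0],"spin":0},{"linear":[0,0,0],"spin":0}]' >/dev/null;python3 st.py;  python3 - <<'E'
from h import *
d=cam('wrist'); i=d['img'].copy()
a=np.radians(23)
for X,c in(((.5387,-.0092,.042),(0,0,255)),((.5387+.05*np.cos(a),-.0092+.05*np.sin(a),.042),(255,0,0))): cv2.circle(i,tuple(int(v) for v in proj(d,X)),3,c,-1)
cv2.imwrite('pics/wrist4.png',i)
E
python3 to.py .585 .0115 .100
```

```text
t 22.52 p [0.5855 0.0128 0.1408] yaw 90.2 F [-0.31  1.07 -5.55] gap 0.0227 grip 40.077590346336365 oh 0.008
norm shift [-0.076 -0.005  0.814] up [ 0.013 -0.002 -0.2  ]
```

View pics/wrist4.png

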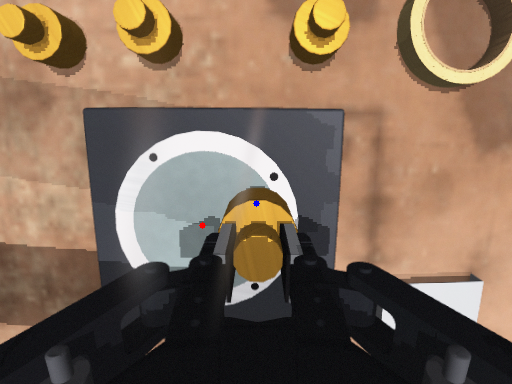

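The wrist view shows the weight held over the cover: the placing point (blue) is at (256,203) and the cover centre (red) at (202,225), with the rim running from 115 to 297 px. I'll turn the grip so the fingers close along the rocking axis, which lets the weight swivel as the cover tilts. Then I'll lower it slowly with a light grip.

```bash
python3 -m jog '[{"linear":[0,0,0],"spin":0.053},{"linear":[0,0,0],"spin":0.053},{"linear":[0,0,0],"spin":0.053},{"linear":[0,0,0],"spin":0.053},{"linear":[0,0,0],"spin":0.053},{"linear":[0,0,0],"spin":0.053},{"linear":[0,0,0],"spin":0.053},{"linear":[0,0,0],"spin":0},{"linear":[0,0,0],"spin":0}]' - 25 >/dev/null; python3 st.py; python3 to.py .588 .0115 .097
```

```text
t 23.7 p [0.5858 0.012  0.1409] yaw 23.4 F [-0.36 -0.42 -5.23] gap 0.0224 grip 40.0208044052124 oh 0.008
norm shift [0.022 0.082 0.874] up [ 0.003 -0.012 -0.2  ]
```

```bash
python3 -m jog '[{"linear":[0.01,0.04,0.4],"spin":0},{"linear":[0.01,0.04,0.3],"spin":0},{"linear":[0,0,0.17],"spin":0},{"linear":[0,0,0],"spin":0},{"linear":[0,0,0],"spin":0},{"linear":[0,0,0],"spin":0}]' >/dev/null; python3 st.py; for k in 1; do python3 -m jog '[{"linear":[0,0,0.04],"spin":0},{"linear":[0,0,0.04],"spin":0},{"linear":[0,0,0],"spin":0}]'|grep -E 'pos|^force:';python3 -m jog '[{"linear":[0,0,0.02],"spin":0},{"linear":[0,0,0],"spin":0}]'|grep -E 'pos|^force:';python3 -m jog '[{"linear":[0,0,0.02],"spin":0},{"linear":[0,0,0],"spin":0}]'|grep -E 'pos|^force:';python3 -m jog '[{"linear":[0,0,0.02],"spin":0},{"linear":[0,0,0],"spin":0}]'|grep -E 'pos|^force:'; done
```

```text
t 24.45 p [0.5886 0.0111 0.0979] yaw 23.3 F [ 0.66 -0.1  -3.53] gap 0.0221 grip 39.978312849998474 oh 0.008
position: [0.5877, 0.0115, 0.093]
force: [0.6, -0.5, -4.9]
position: [0.5878, 0.0115, 0.0921]
force: [-0.1, 0.2, -4.9]
position: [0.5878, 0.0116, 0.0912]
force: [0.7, 0.3, -4.9]
position: [0.588, 0.0117, 0.0904]
force: [0.1, 0.6, -3.7]
```

```bash
python3 -m jog '[{"linear":[0,0,0.02],"spin":0},{"linear":[0,0,0],"spin":0}]'|grep -E 'pos|^force:';python3 -m jog '[{"linear":[0,0,0.02],"spin":0},{"linear":[0,0,0],"spin":0}]'|grep -E 'pos|^force:'; python3 -m jog '[{"linear":[0,0,0.02],"spin":0},{"linear":[0,0,0],"spin":0}]'|grep -E 'pos|^force:'
```

```text
position: [0.5882, 0.0118, 0.0894]
force: [-0.0, 0.1, -1.6]
position: [0.5884, 0.0119, 0.0886]
force: [0.7, 0.3, -1.3]
position: [0.5887, 0.012, 0.0879]
force: [1.3, 2.5, 2.4]
```

```bash
python3 -m jog '[{"linear":[0,0,0.02],"spin":0},{"linear":[0,0,0],"spin":0}]'|grep -E 'pos|^force:'
python3 - <<'E'
from h import *
d=cam('scene'); cv2.imwrite('pics/sc5.png',cv2.resize(d['img'][170:270,170:340],None,fx=4,fy=4,interpolation=cv2.INTER_CUBIC))
E
```

```text
position: [0.5891, 0.0122, 0.0876]
force: [1.6, 1.2, 6.8]
```

View pics/sc5.png

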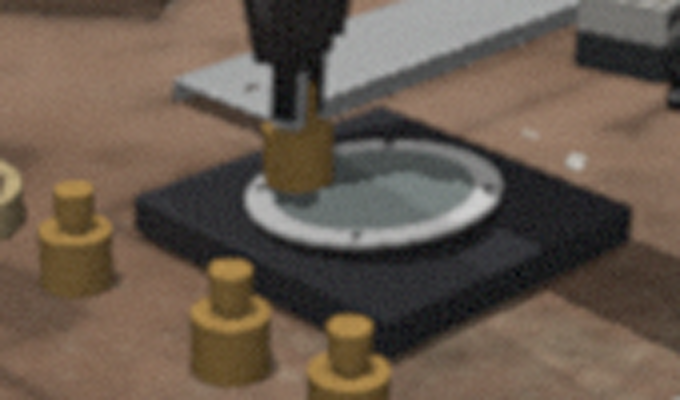

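The scene view shows the weight, body at about (298,155) in the crop, on the cover's far-left side with that side down. The cover has gone firm, so I'll ease off and open the fingers.

```bash
python3 -m jog '[{"linear":[0,0,-0.02],"spin":0},{"linear":[0,0,0],"spin":0}]' |grep -E 'pos|^force:'; python3 -m jog '[{"linear":[0,0,0],"spin":0},{"linear":[0,0,0],"spin":0},{"linear":[0,0,0],"spin":0},{"linear":[0,0,0],"spin":0},{"linear":[0,0,0],"spin":0}]' 0.1 ; python3 -m jog '[{"linear":[0.003,-0.012,-0.2],"spin":0},{"linear":[0.006,-0.024,-0.4],"spin":0},{"linear":[0.012,-0.048,-0.8],"spin":0},{"linear":[0,0,-0.8],"spin":0},{"linear":[0,0,-0.8],"spin":0},{"linear":[0,0,0],"spin":0},{"linear":[0,0,0],"spin":0}]' >/dev/null; python3 st.py
python3 - <<'E'
from h import *
d=cam('scene'); a=d['img'][170:270,170:340]; e=cam('wrist')['img']
b=np.hstack([cv2.resize(a,(400,300),interpolation=cv2.INTER_CUBIC),cv2.resize(e,(400,300))])
cv2.imwrite('pics/sc6.png',b)
E
```

```text
position: [0.5886, 0.012, 0.0878]
force: [1.6, 2.8, 4.5]
clock: 27.5
position: [0.5878, 0.0118, 0.0871]
orientation: [0.979, 0.202, 0.002, -0.032]
force: [1.1, 1.2, -1.6]
finger_gap: 0.0467
grip_force: 0.0
t 28.38 p [0.5884 0.0065 0.2371] yaw 23.3 F [ 0.47 -0.73  0.27] gap 0.0467 grip 0.0 oh 0.008
```

View pics/sc6.png

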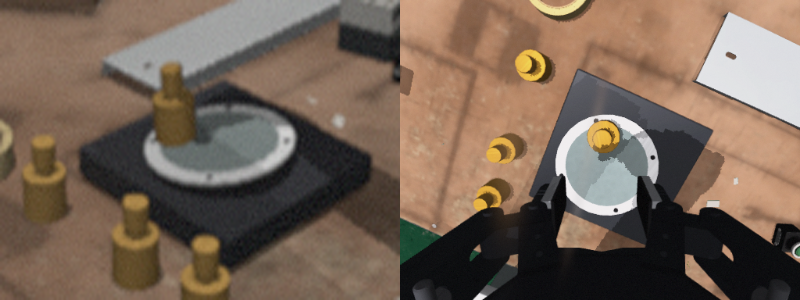

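The weight stands upright on the cover at (172,115) in the left half of the picture, and the gripper is clear. I'll check the tilt by seeing how the cover's rim moved in the scene camera since the start.

Run:
```python
from h import *
S=cam('scene'); A=cv2.imread('pics/scene0.png'); B=S['img']
a=np.radians(23); C=np.array([.5387,-.0092,.042]); g=C+[.018*np.cos(a),.018*np.sin(a),0]
Rr=R.from_rotvec(0.1*np.array([-np.sin(a),np.cos(a),0])).as_matrix()
for nm,q in(('-23+180',a+np.pi),('right',-np.pi/2),('robot',np.pi),('45',a+np.pi*.75)):
    X=C+.078*np.array([np.cos(q),np.sin(q),0]); X2=g+Rr@(X-g)
    print(nm,'pred',proj(S,X).round(1),'->',proj(S,X2).round(1))
def box(I):
    h=cv2.cvtColor(I,cv2.COLOR_BGR2HSV); m=np.zeros(h.shape[:2],np.uint8); s=np.s_[195:245,222:305]
    m[s]=cv2.inRange(h,(0,0,125),(180,60,255))[s]
    c=max(cv2.findContours(m,0,1)[0],key=cv2.contourArea); return cv2.boundingRect(c)
print(box(A),box(B))
```

```text
-23+180 pred [294.4 223.1] -> [294.4 219.4]
right pred [285.3 208.5] -> [285.3 206.7]
robot pred [287.8 227.8] -> [287.8 224.3]
45 pred [277.5 230.8] -> [277.5 227.9]
(231, 205, 65, 28) (231, 208, 64, 23)
```

```bash
python3 -c "
from cell import r
print(r.job_done())"
```

```text
the job is handed in; nothing more can be done
None
```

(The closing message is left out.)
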